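# Change over a back-gauge stop between two quick-release dovetail shoes

### The arm

A 7-joint arm with a two-finger parallel gripper is mounted at the origin on a cart in front of the work surface, level with it; the furniture and walls round the work are solid. World frame = base frame: x ahead of the robot, y to its left, z up, the work surface at z = 0. Lengths are in m, angles in degrees, forces in N, time in s.
With the tool pointing down it reaches from about 0.425 to 0.95 m from the base axis. Payload 4.7 kg.
Tool frame: the origin (TCP) lies at the very end of the fingers, on their centre line; the grasp point (between the pads) lies 19 mm behind it; z points along the fingers, x is the direction in which the jaws open and shut, and the axes are right-handed (so a half turn about z gives the same grasp; the last joint's range is limited). The gripper opens to 87 mm and grips with 3 to 60 N. Pads are 19 mm wide; open, the fingers measure 117 mm over their backs; the gripper's body (75 mm by 190 mm) begins 51 mm behind the grasp point.
Start: joints at [-74.364, 26.849, -2.785, 87.806, 1.381, 65.374, -4.715], TCP at [0.201, 0.645, 0.223] pointing down, gripper open.
Joint ranges: [-148.3, 148.3], [-19.14, 114.17], [-79.39, 73.82], [5.75, 140.21], [-59.74, 239.74], [12.07, 113.84], [-152.46, 152.46]. Speed limits (degrees/s): [147.25, 147.25, 180, 180, 180, 180, 180].

### API

Orientations are given as a 3x3 rotation matrix whose columns are the frame's x, y, z axes.
In Python, from plant import env gives the robot as it stands.
- The arm moves only by the tool send_rows, never from a script. Its argument "moves" is a list of rows, each a list of 3 entries, a list of its own where there are three numbers: the shift along the tool's x, y, z in m, then the turn, a rotation vector about the tool's x, y, z in degrees, then the opening in per cent of the stroke, from 0 (shut) to 100 (fully open). A call has 1 to 8 rows; each row shifts and turns the commanded pose from where the row before left it, along the tool's axes as they then stand; what a row does not reach is not made up. A row lasts 1/8 s, in which the tool goes at most 62.5 mm and 10.7 degrees, less where a joint would pass 70% of its speed; a pose out of reach is approached as far as the arm can. A call is refused whole if a number of a shift passes 0.0625 or a number of a turn 10.7, either way. A call with a gripper value outside its range is refused whole. The fingers move at their own pace and stop on an object; "force" is the grip in N (left out, the last holds). Time passes only in rows, so rows that do not move let the fingers close. It gives the time, the measured TCP pose, the force and the opening at its end, in the units of the state.
- env.get_obs(): the state, without advancing time (a new reading comes with each control period).
- env.capture(name): name is "side" or "top" or "wrist"; returns a dict with "frame" (480x640x3 uint8, red, green, blue), "z_map" (480x640 float32, m along the optical axis (not along the pixel's ray), 0 where there is no reading), "fx", "fy", "cx", "cy" (pixels), "extrinsics" (4x4, takes a point from world to camera coordinates); the wrist camera has in their place "mount" (4x4, takes a point from camera to tool coordinates, whose origin is the TCP and whose axes are the tool frame's). Camera axes: x right, y down, z forward; pixel columns grow to the right and rows downward; lengths in m; the calibration is good to about 2 mm. A picture is of the moment at which its call begins: read the wrist's pose just before it.
- env.close_job(): hands the job in, once; it reports no verdict.
Trained networks look in a picture, given as the dict that the camera call returned (one of the last four; its "shot" number tells which), for a name from the list of things; names that differ only in an ending like _2 or _b are one class to them, and where a whole thing is asked for, a point or a joint stands for the part that bears it (a point fixed in the world has none). Each returns a list of dicts, best first, with "conf" (0 to 1); they miss things now and then, are a little off and sometimes report something else, mostly with a low value. They report only what shows in the picture. A call takes as long as a camera call. They do not tell look-alikes from the thing itself.
- env.recognise(label, picture): "rect" ([left, top, right, bottom] in pixels, round what is visible of it).
- env.trace(label, picture): "pixels" (480x640 bool, what is visible of it) and "rect" ([left, top, right, bottom] in pixels, round what is visible of it).
The state is a dict: "time_s": time; "qpos": joint angles; "qd": joint speeds; "effort": joint torques, N m; "position": TCP position; "eef_rot": TCP orientation; "ft_force": force on the tool from outside, world axes, zero at the start; "ft_torque": the same for the moment, N m; "finger_gap": finger opening in m.
Only numpy, scipy, OpenCV 4.12 (cv2) and the standard library are available. Lean on these libraries where they do the work, as an engineer would, in place of code of your own. Each camera call takes 0.05 s, during which the arm holds its last target. There are 200 camera calls.

### The job

The back-gauge stop is locked in the parking shoe. Press that shoe's release button so the stop springs loose, draw it out of the dovetail, and slide it gently into the dovetail of the other shoe, the one with the fence, fully home until its catch snaps up behind it; then let go. Do not force the stop against either shoe and leave the other things on the table alone.

Things in the scene. Friction and masses are not known exactly. Their poses are not given: they have to be found in the camera images.
- park_shoe: parking shoe, fixed, low end wall 28 mm high: dark steel base 187 x 76 x 12 mm, two dovetail jaws. Origin at table level on the dovetail's centre line; x: slide-in direction, y: left, z up. Base x = -95 to 92 mm; its upper face z = 12 is the dovetail floor. Jaws x = -10 to 55, tops z = 25; hard end face at x = 55. Stop's origin is at x = 27 when locked, 30 against the end face
- work_shoe: working shoe, fixed, empty at the start: same frame and dovetail as the parking shoe, but its end block (a steel fence 92 mm wide, 46 mm high, 14 thick), ejector, catch and button are one clamped carriage, set anywhere from 0 to 20 mm farther in than on the parking shoe (not reported: feel for it). So the stop locks with its origin at x = 27 to 47 mm and meets the end face 3 mm later
- gauge_stop: gauge stop, about 0.3 kg: dovetail foot 50 mm long (x), 44 mm wide at the bottom and 10 mm high, on it an upright square post 26 x 26 mm from 15 to 65 mm height, with a small steel finger 14 mm wide and 9 mm high sticking out 26 mm in front (+x) of the post near its top (its centre at 58 mm). Origin: centre of the foot's underside; x points in the slide-in direction, z up. It starts locked in the parking shoe.
- stop_grip (a point): point on the axis of the stop's post, 46 mm above its underside, where it is well gripped across y (26 mm wide); axes as the stop's
- park_button (a point): centre of the top of the parking shoe's black round release button, 20 mm across, beside the left jaw (at x = -3, y = +52 mm of the shoe, 31 mm above the table), standing 10 mm above its housing; goes 7 mm straight down, 1 to 3 N, up to 7 N while the stop loads the catch; moves with the button
- park_catch (a joint): travel of the parking shoe's catch and button in m: 0 up, 0.007 fully pressed
- work_catch (a joint): travel of the working shoe's catch and button (like the parking shoe's) in m: 0 up, 0.003 to 0.005 while the foot lies on the tooth, back to 0 when it snaps up behind the stop. Pushing home takes about 4 to 12 N; let go, the ejector presses the stop back against the tooth
- nut_0: M12 nut, bystander
- bolt_0: M12 bolt, bystander
- spanner_10: small spanner, bystander
- t_block: T-block 40 x 44 x 24 mm, bystander
- square: small machinist square, bystander
- pliers: pliers, bystander
- park_mouth (a point): middle of the parking dovetail's mouth on its floor (shoe x = -27 mm); axes as the shoe's. The mouth is flared: 6 mm wider each side here, narrowing to x = -10; then the foot has about 0.9 mm play each side, 1.6 mm upward. From here to x = -95 the floor is a free landing, long enough for the whole foot
- work_mouth (a point): the same for the working shoe
- park_tooth (a point): top of the parking shoe's catch tooth, mid-floor: 5 mm above the floor, square face at shoe x = 2 mm behind the locked stop, ramp towards -x down to the floor at x = -14. A sprung ejector pin in the end face pushes a stop out with 3.5 to 5 N over 17 mm: button held down, the stop springs out until its origin is near shoe x = 13 mm. Moves with the button
There are look-alikes about, which are no part of the job. There is more than one size of the gauge_stop; the job needs the smaller.

How it is judged:
By the outcome, as a careful person would: the job done as asked, in the order asked, and still so for the second after the job is handed in, with the robot touching nothing.
It also fails if it takes over 69 s, if anything falls off the work surface, if the arm or the gripper's body presses on something with over 40 N, if the wrist force passes 120 N, or if a joint passes its speed limit or range.

## Working session

There is one attempt and no reset: what is moved stays moved. The work goes in short steps, Python scripts to look and compute and a tool call to move; the robot and the scene stay as the last step left them, time stands still between calls to the robot, and variables do not carry over. Pictures are saved under pics/ and viewed, about 8 in all and at most 12, crops included, and the job is handed in when it is done.

Besides the shell and the picture viewer there is one more tool, called after ">>>" as name(argument=value, ...) on one line, values as JSON. send_rows: Moves the arm, as the interface text tells. Its arguments: {"type":"object","properties":{"moves":{"type":"array","items":{"type":"array"}},"force":{"type":"number"}},"required":["moves"]}

```bash
ls; mkdir -p pics
cat > h.py <<'E'
import numpy as np, cv2
from plant import env
def world(p, uv=None, T=None):
    "z_map -> HxWx3 world points"
    z=p["z_map"]; v,u=np.mgrid[:480,:640]
    c=np.stack([(u-p["cx"])/p["fx"]*z,(v-p["cy"])/p["fy"]*z,z],-1)
    if "extrinsics" in p: M=np.linalg.inv(p["extrinsics"])
    else: M=T@p["mount"]
    w=c@M[:3,:3].T+M[:3,3]; w[z==0]=np.nan
    return w
def tool():
    o=env.get_obs(); T=np.eye(4); T[:3,:3]=o["eef_rot"]; T[:3,3]=o["position"]; return T
def save(n,im): cv2.imwrite("pics/"+n,im[...,::-1])
E
python3 - <<'E'
from h import *
for n in ("top","side"):
    p=env.capture(n); save(n+"0.png",p["frame"]); w=world(p)
    np.savez(n+"0.npz",w=w,f=p["frame"])
    for l in ("park_shoe","work_shoe","gauge_stop","park_button"):
        for d in env.trace(l,p)[:4]:
            m=d["pixels"]; print(n,l,round(d["conf"],2),np.round(d["rect"]),np.round(np.nanmedian(w[m],0),3),np.round(np.nanpercentile(w[m][:,2],97),3))
o=env.get_obs(); print(o["time_s"],o["position"],o["eef_rot"])
E
```

```text
pics
top park_shoe 0.72 [221. 186. 306. 257.] [0.452 0.308 0.013] 0.03
top work_shoe 0.84 [311. 116. 388. 204.] [0.615 0.12  0.013] 0.046
top gauge_stop 0.69 [238. 198. 269. 231.] [0.477 0.339 0.064] 0.079
top gauge_stop 0.68 [210. 316. 241. 353.] [0.213 0.392 0.067] 0.086
side park_shoe 0.65 [320. 177. 404. 236.] [0.451 0.302 0.014] 0.03
side work_shoe 0.88 [352. 266. 457. 334.] [0.62  0.119 0.014] 0.047
side gauge_stop 0.68 [363. 175. 391. 210.] [0.484 0.335 0.051] 0.08
side gauge_stop 0.56 [262. 118. 286. 162.] [0.216 0.39  0.037] 0.086
side gauge_stop 0.35 [278. 306. 350. 435.] [ 0.506 -0.086  0.021] 0.028
side park_button 0.59 [344. 180. 366. 209.] [0.441 0.329 0.024] 0.034
0.5 [0.20055777 0.64451338 0.22252213] [[ 2.97200155e-01  9.54815200e-01 -4.98791491e-05]
 [ 9.54815201e-01 -2.97200154e-01  2.45761969e-05]
 [ 8.64163556e-06 -5.49294193e-05 -9.99999998e-01]]
```

Run:
```python
from h import *
f=np.load("top0.npz")["f"]; save("a.png",cv2.resize(f[90:370,190:440],None,fx=2.1,fy=2.1,interpolation=cv2.INTER_CUBIC))
f=np.load("side0.npz")["f"]; save("b.png",cv2.resize(f[100:450,200:520],None,fx=1.7,fy=1.7,interpolation=cv2.INTER_CUBIC))
```

```text
(no output)
```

View pics/a.png

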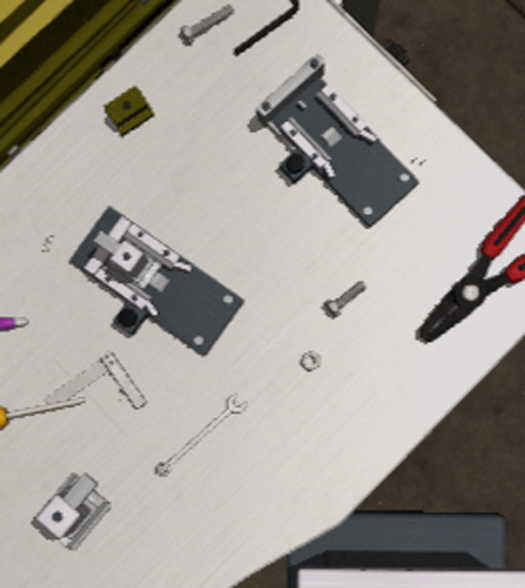

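View pics/b.png

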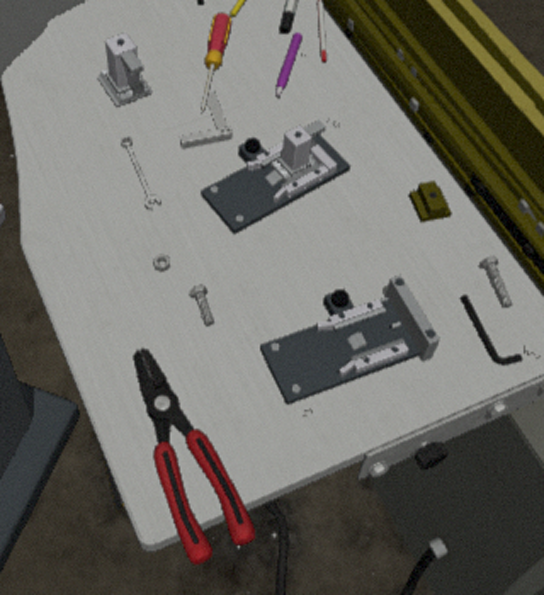

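```bash
cat >> h.py <<'E'
def rect_pose(xy, toward=None):
    """min-area rect of base points -> centre, axis, dims"""
    (c,wh,a)=cv2.minAreaRect((xy*1000).astype(np.float32)); a=np.radians(a)
    ax=np.array([np.cos(a),np.sin(a)])
    if wh[0]<wh[1]: ax=np.array([-ax[1],ax[0]])
    return np.array(c)/1000,ax,wh
E
python3 - <<'E'
from h import *
for n in ("top","side"):
    w=np.load(n+"0.npz")["w"]
    for nm,c,b in (("park",(.452,.308),(.441,.329)),("work",(.617,.12),None)):
        m=(np.hypot(w[...,0]-c[0],w[...,1]-c[1])<.14)&(abs(w[...,2]-.012)<.004)
        m=cv2.morphologyEx(m.astype(np.uint8),cv2.MORPH_OPEN,np.ones((3,3)))
        k,l,s,_=cv2.connectedComponentsWithStats(m); i=1+np.argmax(s[1:,4])
        C,ax,wh=rect_pose(w[l==i][:,:2]); 
        print(n,nm,C,ax,np.degrees(np.arctan2(ax[1],ax[0])),wh,s[i])
p=env.capture("top")
for l in ("work_catch","park_button","park_tooth"):
  for d in env.recognise(l,p)[:3]: print(l,d)
E
```

```text
top park [0.4339057 0.2787236] [0.39355519 0.91930099] 66.82410430908203 (86.07781219482422, 77.44493103027344) [266 218  35  39 771]
top work [0.58696313 0.08621933] [0.74249703 0.66984935] 42.05543899536133 (101.50152587890625, 74.92193603515625) [345 154  42  42 711]
side park [0.43978558 0.2801387 ] [0.57553327 0.81777837] 54.863014221191406 (98.99329376220703, 77.13658905029297) [319 197  47  38 972]
side work [0.61168036 0.10952793] [0.73037712 0.68304412] 43.08198165893555 (167.55740356445312, 80.59818267822266) [ 353  275   95   61 2114]
park_button {'rect': [245.6, 221.8, 269.7, 244.2], 'conf': 0.55}
park_tooth {'rect': [389.7, 167.5, 474.5, 252.7], 'conf': 0.69}
park_tooth {'rect': [247.2, 222.4, 269.4, 246.3], 'conf': 0.48}
```

Run:
```python
from h import *
p=env.capture("wrist"); print(np.round(p["mount"],3),p["fx"],env.get_obs()["time_s"])
for n in ("top0","side0"):
    w=np.load(n+".npz")["w"]
    m=(np.hypot(w[...,0]-.48,w[...,1]-.34)<.04)&(w[...,2]>.0745)&(w[...,2]<.085)
    print(n,rect_pose(w[m][:,:2]),m.sum(),np.nanmean(w[m],0))
```

```text
[[ 1.    -0.    -0.001  0.001]
 [ 0.     0.961  0.277 -0.076]
 [ 0.001 -0.277  0.961 -0.163]
 [ 0.     0.     0.     1.   ]] 394.539042692788 0.75
top0 (array([0.48636548, 0.35121194]), array([0.54979368, 0.83530049]), (51.00457763671875, 25.250539779663086)) 131 [0.48225791 0.34474626 0.07664501]
side0 (array([0.4869801 , 0.35029004]), array([0.56333033, 0.82623177]), (54.23206329345703, 26.321975708007812)) 158 [0.48488141 0.3456257  0.07743926]
```

>>> send_rows(moves=[[[0, 0, 0], [0, 0, -10.4], 100], [[0, 0, 0], [0, 0, -10.4], 100], [[0, 0, 0], [0, 0, -10.4], 100], [[0, 0, 0], [0, 0, -10.4], 100], [[0, 0, 0], [0, 0, -10.4], 100], [[0, 0, 0], [0, 0, -10.4], 100], [[0, 0, 0], [0, 0, -10.4], 100], [[0, 0, 0], [0, 0, 0], 100]])

```text
time_s: 1.75
position: [0.2008, 0.6445, 0.2225]
eef_rot: [[-0.823, 0.568, -0.0], [0.568, 0.823, 0.0], [0.0, -0.0, -1.0]]
ft_force: [-0.8, 0.2, -1.0]
finger_gap: 0.087
```

>>> send_rows(moves=[[[-0.0575, -0.0203, 0.003], [0, 0, 0], 100], [[-0.0575, -0.0203, 0.003], [0, 0, 0], 100], [[-0.0575, -0.0203, 0.003], [0, 0, 0], 100], [[-0.0575, -0.0203, 0.003], [0, 0, 0], 100], [[-0.0575, -0.0203, 0.003], [0, 0, 0], 100], [[-0.0575, -0.0203, 0.003], [0, 0, 0], 100], [[-0.0575, -0.0203, 0.003], [0, 0, 0], 100], [[0, 0, 0], [0, 0, 0], 100]])

```text
time_s: 2.75
position: [0.4554, 0.2939, 0.2014]
eef_rot: [[-0.816, 0.578, 0.001], [0.578, 0.816, -0.002], [-0.002, -0.001, -1.0]]
ft_force: [0.1, -0.1, -0.8]
finger_gap: 0.0871
```

```bash
cat > look.py <<'E'
import sys
from h import *
n=sys.argv[1]; T=tool(); p=env.capture("wrist"); save(n+".png",p["frame"]); w=world(p,T=T)
np.savez(n+".npz",w=w,f=p["frame"],T=T,mount=p["mount"],k=[p["fx"],p["fy"],p["cx"],p["cy"]])
print(np.round(T,4))
for l in sys.argv[2:]:
    for d in env.trace(l,p)[:2]:
        m=d["pixels"]; q=w[m]; print(l,round(d["conf"],2),np.round(d["rect"]),np.round(np.nanmedian(q,0),4))
E
python3 look.py w1 park_shoe gauge_stop park_button park_catch
```

```text
[[-0.8163  0.5777  0.0012  0.4554]
 [ 0.5777  0.8163 -0.0024  0.2939]
 [-0.0024 -0.0013 -1.      0.2014]
 [ 0.      0.      0.      1.    ]]
park_shoe 0.66 [280. 126. 397. 318.] [0.4461 0.3012 0.0133]
gauge_stop 0.88 [572. 112. 640. 178.] [0.2288 0.3885 0.0142]
gauge_stop 0.84 [307. 232. 350. 314.] [0.4776 0.3369 0.0599]
park_button 0.66 [163.   1. 223.  31.] [0.4434 0.1132 0.0131]
park_button 0.57 [317. 220. 395. 245.] [0.427  0.3414 0.0291]
park_catch 0.81 [319. 219. 397. 246.] [0.4269 0.3407 0.0301]
```

View pics/w1.png

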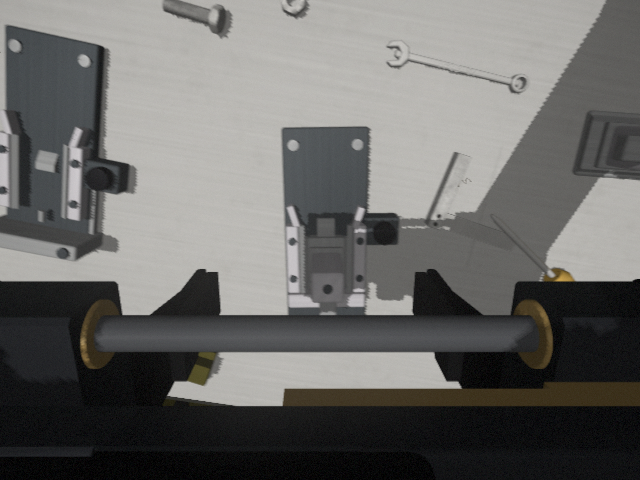

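```bash
cat >> h.py <<'E'
def shoe_fit(w, o, h, rng=(-85,-35), fr=None):
    """refine shoe pose (origin o, heading deg) from side edges & x=-95 edge of base, w world map (rows/cols any)"""
    for _ in range(3):
        a=np.radians(h); X=np.array([np.cos(a),np.sin(a)]); Y=np.array([-X[1],X[0]])
        d=w[...,:2]-o; x=d@X*1000; y=d@Y*1000; z=w[...,2]*1000
        m=(z>8.5)&(z<16)&(x>-110)&(x<rng[1])&(abs(y)<50)
        xs=np.arange(*rng,2.); L=[];R=[]
        for t in xs:
            q=y[m&(abs(x-t)<1.5)]; L.append(q.max() if len(q)>5 else np.nan); R.append(q.min() if len(q)>5 else np.nan)
        L,R=np.array(L),np.array(R); c=(L+R)/2; k=np.isfinite(c)&(abs(L-R-76)<5)
        pf=np.polyfit(xs[k],c[k],1)
        ends=np.array([x[m&(abs(y-t)<1.5)].min() for t in np.arange(-30,31,3.)])
        e=np.median(ends)
        h=h+np.degrees(np.arctan(pf[0])); o=o+(Y*np.polyval(pf,0)+X*(e+95))/1000
    return o,h,np.nanmedian(L-R),np.nanstd(c[k]),np.std(ends),k.sum()
E
python3 - <<'E'
from h import *
D=np.load("w1.npz"); w=D["w"]
o,h,*r=shoe_fit(w,np.array([.464,.3177]),56.); print("park",o,h,r)
a=np.radians(h); X=np.array([np.cos(a),np.sin(a)]); Y=np.array([-X[1],X[0]])
def loc(P): d=P[...,:2]-o; return np.stack([d@X*1000,d@Y*1000,P[...,2]*1000],-1)
q=loc(w)
m=(abs(q[...,2]-77)<3)&(np.hypot(q[...,0],q[...,1])<80); print("stop top x,y rng",np.percentile(q[m],[2,50,98],axis=0).round(1))
m=(abs(q[...,2]-31)<3)&(np.hypot(q[...,0]+3,q[...,1]-52)<18); print("button",np.percentile(q[m],[2,50,98],axis=0).round(1),q[m].mean(0))
m=(abs(q[...,2]-25)<2)&(abs(q[...,1])<40)&(q[...,0]>0)&(q[...,0]<50); print("jaws y",np.percentile(q[m][:,1],[1,99]), q[m][:,2].mean())
m=(abs(q[...,0]+60)<25)&(abs(q[...,1])<30);print("floor z",np.nanmedian(q[m][:,2]), "table",np.nanmedian(q[(abs(q[...,0]+60)<25)&(abs(q[...,1]-60)<10)][:,2]))
print("button centre world",o+X*-.003+Y*.052)
f=D["f"][110:330,250:430]; save("c.png",cv2.resize(f,None,fx=3,fy=2.7,interpolation=cv2.INTER_CUBIC))
E
```

```text
park [0.46606272 0.3217879 ] 55.32687422050618 [np.float64(75.00086774570995), np.float64(0.13182240564019557), np.float64(0.2277934458108495), np.int64(25)]
stop top x,y rng [[ 13.7 -12.1  74.6]
 [ 27.9   0.4  77.3]
 [ 49.5  12.3  79.6]]
button [[-12.9  43.   29.1]
 [ -4.1  51.7  31.5]
 [  4.8  60.6  33.1]] [-4.04041742 51.75188863 31.48303219]
jaws y [-35.45512379  35.64271404] 25.104539318907783
floor z 308.0989517516339 table 294.04705237858207
button centre world [0.42159067 0.34890315]
```

View pics/c.png

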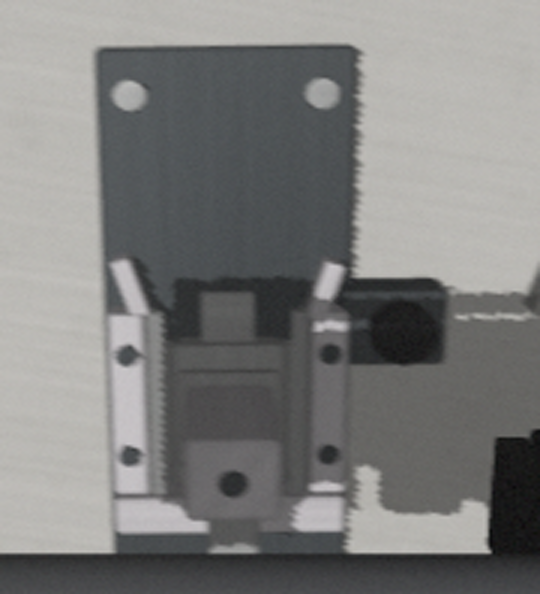

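>>> send_rows(moves=[[[0.0155, 0.0061, 0.005], [0, 0, -0.6], 0], [[0.0155, 0.0061, 0.005], [0, 0, 0], 0], [[0.0155, 0.0061, 0.005], [0, 0, 0], 0], [[0.0155, 0.0061, 0.005], [0, 0, 0], 0], [[0, 0, 0.02], [0, 0, 0], 0], [[0, 0, 0.04], [0, 0, 0], 0], [[0, 0, 0.04], [0, 0, 0], 0], [[0, 0, 0.018], [0, 0, 0], 0]])

```text
time_s: 4.0
position: [0.4127, 0.3541, 0.0613]
eef_rot: [[-0.83, 0.557, -0.003], [0.557, 0.83, -0.002], [0.001, -0.003, -1.0]]
ft_force: [0.3, 0.8, 0.2]
finger_gap: 0.0149
```

>>> send_rows(moves=[[[0, 0, 0], [0, 0, 0], 0], [[0, 0, 0], [0, 0, 0], 0]])

```text
time_s: 4.25
position: [0.4149, 0.3555, 0.0648]
eef_rot: [[-0.83, 0.558, 0.002], [0.558, 0.83, 0.002], [-0.0, 0.003, -1.0]]
ft_force: [-0.3, 0.1, 0.5]
finger_gap: 0.0014
```

>>> send_rows(moves=[[[0, 0, 0], [0, 0, 0], 0], [[0, 0, 0], [0, 0, 0], 0]])

```text
time_s: 4.5
position: [0.4146, 0.3548, 0.0645]
eef_rot: [[-0.83, 0.558, 0.001], [0.558, 0.83, 0.001], [-0.0, 0.002, -1.0]]
ft_force: [-0.2, 0.8, -0.6]
finger_gap: 0.0002
```

```bash
cat >> h.py <<'E'
def axes(h): 
    a=np.radians(h); return np.array([np.cos(a),np.sin(a)]),np.array([-np.sin(a),np.cos(a)])
def loc(P,o,h):
    X,Y=axes(h); d=np.asarray(P)[...,:2]-o; return np.stack([d@X*1000,d@Y*1000,np.asarray(P)[...,2]*1000],-1)
E
python3 look.py w2
python3 - <<'E'
from h import *
D=np.load("w2.npz"); w=D["w"]
o,h,*r=shoe_fit(w,np.array([.466,.3218]),55.3); print("park",o,h,r); q=loc(w,o,h)
for z,c,r in ((31,(-3,52),18),(77,(27,0),30)):
    m=(abs(q[...,2]-z)<3)&(np.hypot(q[...,0]-c[0],q[...,1]-c[1])<r); print(m.sum(), np.percentile(q[m],[2,50,98],axis=0).round(1) if m.sum() else 0)
T=tool(); print("tcp",loc(T[:3,3],o,h),np.degrees(np.arctan2(T[1,1],T[0,1])))
E
```

```text
[[-8.300e-01  5.578e-01  1.400e-03  4.146e-01]
 [ 5.578e-01  8.300e-01  1.300e-03  3.548e-01]
 [-5.000e-04  1.800e-03 -1.000e+00  6.450e-02]
 [ 0.000e+00  0.000e+00  0.000e+00  1.000e+00]]
park [0.46574603 0.3217813 ] 55.30882937316597 [np.float64(75.53744638307816), np.float64(0.14937681318724932), np.float64(0.20179328097996374), np.int64(25)]
958 [[-12.8  43.2  29.1]
 [ -4.8  51.7  31.6]
 [  3.5  60.7  33. ]]
115 [[ 23.5 -12.5  76. ]
 [ 30.6 -11.3  77.5]
 [ 37.9 -10.2  78.6]]
tcp [-2.12462138 60.82581408 64.3098251 ] 56.098831138503435
```

>>> send_rows(moves=[[[-0.0062, -0.0015, 0], [0, 0, 0.8], 0], [[0, 0, 0.01], [0, 0, 0], 0], [[0, 0, 0.018], [0, 0, 0], 0], [[0, 0, 0], [0, 0, 0], 0], [[0, 0, 0.003], [0, 0, 0], 0], [[0, 0, 0.003], [0, 0, 0], 0], [[0, 0, 0.002], [0, 0, 0], 0], [[0, 0, 0], [0, 0, 0], 0]])

```text
time_s: 5.55
position: [0.4185, 0.35, 0.0277]
eef_rot: [[-0.822, 0.569, 0.0], [0.569, 0.822, 0.001], [0.0, 0.001, -1.0]]
ft_force: [-1.1, 0.3, 1.9]
finger_gap: 0.0004
```

>>> send_rows(moves=[[[0, 0, 0.001], [0, 0, 0], 0], [[0, 0, 0.001], [0, 0, 0], 0], [[0, 0, 0], [0, 0, 0], 0]])

```text
time_s: 5.92
position: [0.4185, 0.35, 0.0255]
eef_rot: [[-0.822, 0.569, 0.0], [0.569, 0.822, 0.001], [0.0, 0.001, -1.0]]
ft_force: [-0.8, 0.1, 2.1]
finger_gap: 0.0004
```

>>> send_rows(moves=[[[0, 0, 0.001], [0, 0, 0], 0], [[0, 0, 0.001], [0, 0, 0], 0], [[0, 0, 0], [0, 0, 0], 0], [[0, 0, 0], [0, 0, 0], 0]])

```text
time_s: 6.42
position: [0.4185, 0.3501, 0.0242]
eef_rot: [[-0.822, 0.569, 0.0], [0.569, 0.822, 0.0], [0.0, 0.001, -1.0]]
ft_force: [-2.6, 0.4, 7.3]
finger_gap: 0.0007
```

```bash
cat > stopx.py <<'E'
from h import *
import sys
o,h=np.array([.4658,.3218]),55.32
for n in ("side","top"):
    q=loc(world(env.capture(n)),o,h)
    m=(abs(q[...,2]-77)<3)&(abs(q[...,1])<16)&(abs(q[...,0])<70); print(n,m.sum(), np.percentile(q[m],[2,50,98],axis=0).round(1) if m.sum() else 0)
w0=loc(np.load("side0.npz")["w"],o,h); m=(abs(w0[...,2]-77)<3)&(abs(w0[...,1])<16)&(abs(w0[...,0])<70); print("before side",np.percentile(w0[m],[2,50,98],axis=0).round(1))
E
python3 stopx.py
```

```text
side 0 0
top 0 0
before side [[ 11.2 -14.5  74.3]
 [ 28.6  -3.3  76.8]
 [ 60.   10.9  79.7]]
```

>>> send_rows(moves=[[[0, 0, -0.02], [0, 0, 0], 0], [[0, 0, -0.04], [0, 0, 0], 0], [[0, 0, -0.04], [0, 0, 0], 0], [[-0.013, 0.004, -0.036], [0, 0, 0], 60], [[-0.02, 0.006, 0], [0, 0, 0], 60], [[-0.0215, 0.006, 0], [0, 0, 0], 60], [[0, 0, 0], [0, 0, 0], 60], [[0, 0, 0], [0, 0, 0], 60]])

```text
time_s: 7.52
position: [0.4714, 0.3316, 0.1581]
eef_rot: [[-0.822, 0.569, -0.003], [0.569, 0.822, -0.001], [0.002, -0.003, -1.0]]
ft_force: [-0.1, 0.8, -0.6]
finger_gap: 0.0426
```

```bash
python3 look.py w3
cat > fit.py <<'E'
import sys
from h import *
D=np.load(sys.argv[1]+".npz"); w=D["w"]
o,h,*r=shoe_fit(w,np.array([.4658,.3218]),55.32); print("park",o,h,r); q=loc(w,o,h)
m=(abs(q[...,2]-77)<3)&(np.hypot(q[...,0]-15,q[...,1])<40); print(m.sum(), np.percentile(q[m],[1,50,99],axis=0).round(1))
T=tool(); print("tcp",loc(T[:3,3],o,h),np.degrees(np.arctan2(T[1,1],T[0,1])))
E
python3 fit.py w3; python3 stopx.py
```

```text
[[-0.8223  0.5691 -0.0027  0.4714]
 [ 0.5691  0.8223 -0.0012  0.3316]
 [ 0.0015 -0.0025 -1.      0.1581]
 [ 0.      0.      0.      1.    ]]
park [0.46606309 0.32163807] 55.19735136237983 [np.float64(75.18242558544614), np.float64(0.15660414502198233), np.float64(0.062369465288891014), np.int64(25)]
2191 [[ -0.1 -12.3  74.4]
 [ 18.2  -0.   77.1]
 [ 50.4  12.9  79.8]]
tcp [ 11.39989326   1.66393984 158.43136648] 55.36344910088822
side 162 [[ -2.7 -14.5  74.4]
 [ 14.9  -2.4  77. ]
 [ 47.8  10.   79.7]]
top 0 0
before side [[ 11.2 -14.5  74.3]
 [ 28.6  -3.3  76.8]
 [ 60.   10.9  79.7]]
```

View pics/w3.png

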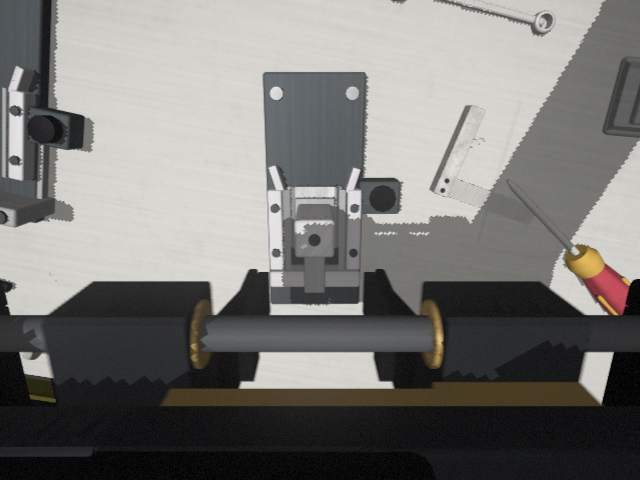

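>>> send_rows(moves=[[[-0.0003, 0.0008, 0.02], [0, 0, 0], 60], [[0, 0, 0.035], [0, 0, 0], 60], [[0, 0, 0.035], [0, 0, 0], 60], [[0, 0, 0.025], [0, 0, 0], 60], [[0, 0, 0.006], [0, 0, 0], 60], [[0, 0, 0], [0, 0, 0], 60], [[0, 0, 0], [0, 0, 0], 60], [[0, 0, 0], [0, 0, 0], 60]])

```text
time_s: 8.68
position: [0.4736, 0.3328, 0.0396]
eef_rot: [[-0.822, 0.569, 0.002], [0.569, 0.822, 0.001], [-0.001, 0.002, -1.0]]
ft_force: [0.3, 0.2, 0.2]
finger_gap: 0.0524
```

>>> send_rows(moves=[[[0, 0, 0], [0, 0, 0], 22], [[0, 0, 0], [0, 0, 0], 22], [[0, 0, 0], [0, 0, 0], 22], [[0, 0, 0], [0, 0, 0], 22], [[0, 0, 0], [0, 0, 0], 22]], force=30)

```text
time_s: 9.3
position: [0.4732, 0.3323, 0.0386]
eef_rot: [[-0.822, 0.569, 0.0], [0.569, 0.822, 0.0], [-0.0, 0.0, -1.0]]
ft_force: [0.0, -0.8, 1.2]
finger_gap: 0.0258
```

>>> send_rows(moves=[[[0, 0, 0], [0, 0, 0], 0], [[0, -0.003, 0], [0, 0, 0], 0], [[0, -0.004, 0], [0, 0, 0], 0], [[0, -0.005, 0], [0, 0, 0], 0], [[0, -0.005, 0], [0, 0, 0], 0], [[0, -0.005, 0], [0, 0, 0], 0]])

```text
time_s: 10.05
position: [0.4603, 0.3139, 0.0386]
eef_rot: [[-0.822, 0.569, 0.0], [0.569, 0.822, 0.0], [0.0, 0.0, -1.0]]
ft_force: [0.9, 1.0, -0.6]
finger_gap: 0.0253
```

>>> send_rows(moves=[[[0, -0.006, 0], [0, 0, 0], 0], [[0, -0.008, 0], [0, 0, 0], 0], [[0, -0.008, 0], [0, 0, 0], 0], [[0, -0.008, 0], [0, 0, 0], 0], [[0, -0.008, 0], [0, 0, 0], 0], [[0, -0.007, 0], [0, 0, 0], 0], [[0, -0.003, 0], [0, 0, 0], 0], [[0, 0, 0], [0, 0, 0], 0]])

```text
time_s: 11.05
position: [0.4328, 0.2741, 0.0385]
eef_rot: [[-0.822, 0.569, -0.001], [0.569, 0.822, -0.001], [0.0, -0.002, -1.0]]
ft_force: [0.5, -0.1, 1.1]
finger_gap: 0.0263
```

>>> send_rows(moves=[[[0, 0, -0.02], [0, 0, 0], 0], [[0, 0, -0.03], [0, 0, 0], 0], [[-0.02, -0.007, -0.025], [0, 0, 0], 0], [[-0.05, -0.017, 0], [0, 0, 0], 0], [[-0.05, -0.017, 0], [0, 0, 0], 0], [[-0.05, -0.017, 0], [0, 0, 0], 0], [[-0.04, -0.014, 0], [0, 0, 6.4], 0], [[-0.02, -0.008, 0], [0, 0, 6.3], 0]])

```text
time_s: 12.05
position: [0.5753, 0.0735, 0.1126]
eef_rot: [[-0.672, 0.741, -0.002], [0.741, 0.672, -0.002], [0.0, -0.002, -1.0]]
ft_force: [-0.6, -0.3, -3.0]
finger_gap: 0.0257
```

>>> send_rows(moves=[[[0, 0, 0], [0, 0, 0], 0], [[0, 0, 0], [0, 0, 0], 0], [[0, 0, 0], [0, 0, 0], 0], [[0, 0, 0], [0, 0, 0], 0]])

```text
time_s: 12.55
position: [0.5743, 0.078, 0.1136]
eef_rot: [[-0.679, 0.734, -0.0], [0.734, 0.679, 0.0], [0.001, 0.0, -1.0]]
ft_force: [0.3, 0.6, -3.9]
finger_gap: 0.0257
```

```bash
python3 look.py w4
cat > fitw.py <<'E'
import sys
from h import *
D=np.load(sys.argv[1]+".npz"); w=D["w"]; T=D["T"]
o,h,*r=shoe_fit(w,np.array([.620,.1165]),42.6); print("work",o,h,r); q=loc(w,o,h)
m=(abs(q[...,2]-31)<3)&(np.hypot(q[...,0]-7,q[...,1]-52)<28); print(m.sum(), np.percentile(q[m],[1,50,99],axis=0).round(1) if m.sum() else 0)
print("tcp",loc(T[:3,3],o,h),np.degrees(np.arctan2(T[1,1],T[0,1])))
t=(w-T[:3,3])@T[:3,:3]*1000
zt=-38.5  # post top in tool z: 77-38.5 above TCP
m=(abs(t[...,2]+38.5)<3)&(abs(t[...,0])<25)&(abs(t[...,1])<45); print("stop top in tool",m.sum(),np.percentile(t[m],[1,50,99],axis=0).round(1) if m.sum() else 0)
E
python3 fitw.py w4
```

```text
[[-6.787e-01  7.344e-01 -3.000e-04  5.743e-01]
 [ 7.344e-01  6.787e-01  4.000e-04  7.800e-02]
 [ 5.000e-04  1.000e-04 -1.000e+00  1.136e-01]
 [ 0.000e+00  0.000e+00  0.000e+00  1.000e+00]]
work [0.62100505 0.11927853] 42.95078830443981 [np.float64(75.41179627061479), np.float64(0.1586005006392917), np.float64(0.09420075455510223), np.int64(22)]
0 0
tcp [-62.30521556   1.64256839 113.56332441] 42.74094411038728
stop top in tool 3478 [[-22.2 -13.2 -41.1]
 [  0.6   6.7 -38.3]
 [ 23.1  23.3 -35.6]]
```

View pics/w4.png

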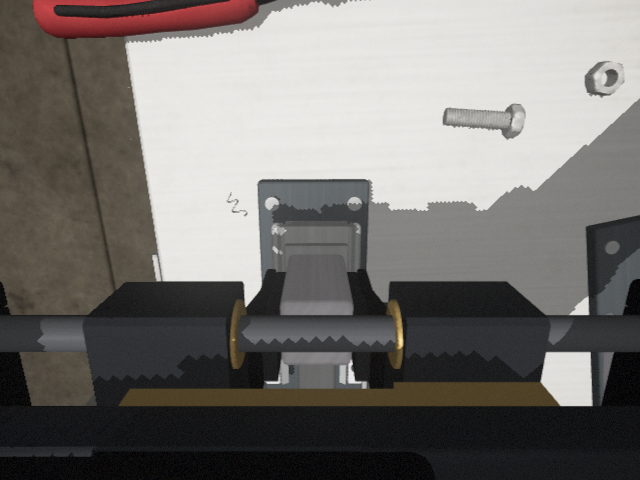

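>>> send_rows(moves=[[[-0.0017, 0.002, 0.02], [0, 0, -0.25], 0], [[0, 0, 0.025], [0, 0, 0], 0], [[0, 0, 0.02], [0, 0, 0], 0], [[0, 0, 0.007], [0, 0, 0], 0], [[0, 0, 0.0015], [0, 0, 0], 0], [[0, 0, 0], [0, 0, 0], 0], [[0, 0, 0], [0, 0, 0], 0], [[0, 0, 0], [0, 0, 0], 0]])

```text
time_s: 13.6
position: [0.5777, 0.077, 0.0406]
eef_rot: [[-0.68, 0.733, 0.001], [0.733, 0.68, 0.0], [-0.0, 0.001, -1.0]]
ft_force: [0.4, 0.1, -3.3]
finger_gap: 0.0257
```

```bash
python3 look.py w5 >/dev/null; python3 fitw.py w5; python3 -c "
from h import *
o=env.get_obs(); print(o['position'],o['ft_force'])
T=tool(); print(loc(T[:3,3],np.array([.62100,.11928]),42.95))"
```

```text
work [0.62131568 0.11873557] 42.42195992853207 [np.float64(75.26937892500246), np.float64(0.15544692033122642), np.float64(0.17438033199258773), np.int64(22)]
0 0
tcp [-60.30938902  -1.37004812  40.56323019] 42.85705792307485
stop top in tool 3471 [[-22.3 -13.3 -40.9]
 [  0.6   6.7 -38.3]
 [ 23.2  23.  -35.7]]
[0.5776303  0.07699597 0.04044154] [ 0.00760539  0.71960812 -2.91764248]
[-60.55503497  -1.39936566  40.44154119]
```

Run:
```python
from h import *
o=np.array([.621,.119]);h=42.7
for n,rg in (("w1",(-90,-30)),("w1",(-90,50)),("w3",(-90,50)),("w4",(-92,-40)),("w5",(-92,-40)),("side0",(-90,-30)),("top0",(-90,-30))):
    w=np.load(n+".npz")["w"]
    try: print(n,rg,[np.round(v,4) for v in shoe_fit(w,o,h,rg)])
    except Exception as e: print(n,e)
    q=loc(w,o,h); X=q[...,0];Y=q[...,1];Z=q[...,2]
    for s in (1,-1):   # side edges separately
        xs=np.arange(-92,-30,2.); e=[]
        for t in xs:
            m=(Z>8.5)&(Z<16)&(abs(X-t)<1.5)&(abs(Y-s*38)<6); v=Y[m]
            e.append((v.max() if s>0 else v.min()) if m.sum()>3 else np.nan)
        e=np.array(e);k=np.isfinite(e)&(abs(e-np.nanmedian(e))<2)
        if k.sum()>8:
            p=np.polyfit(xs[k],e[k],1); print("   edge",s,k.sum(),"heading",round(h+np.degrees(p[0]),2),"y at -60",round(np.polyval(p,-60),2),"res",round(np.std(e[k]-np.polyval(p,xs[k])),2))
```

```text
w1 (-90, -30) [array([0.6204, 0.12  ]), np.float64(43.1584), np.float64(75.9161), np.float64(0.3221), np.float64(0.1675), np.int64(30)]
   edge 1 31 heading 42.92 y at -60 38.64 res 0.24
   edge -1 31 heading 43.33 y at -60 -37.34 res 0.56
w1 (-90, 50) [array([0.6184, 0.122 ]), np.float64(45.6354), np.float64(67.5011), np.float64(1.9591), np.float64(1.7531), np.int64(32)]
   edge 1 31 heading 42.92 y at -60 38.64 res 0.24
   edge -1 31 heading 43.33 y at -60 -37.34 res 0.56
w3 expected non-empty vector for x
   edge 1 22 heading 42.54 y at -60 39.04 res 0.32
w4 (-92, -40) [array([0.621 , 0.1192]), np.float64(42.8325), np.float64(75.3901), np.float64(0.1689), np.float64(0.1036), np.int64(24)]
   edge 1 31 heading 42.65 y at -60 37.64 res 0.26
   edge -1 31 heading 42.81 y at -60 -37.72 res 0.23
w5 (-92, -40) [array([0.6213, 0.1187]), np.float64(42.5019), np.float64(75.4605), np.float64(0.1576), np.float64(0.1499), np.int64(23)]
   edge 1 28 heading 41.96 y at -60 37.46 res 0.28
   edge -1 28 heading 43.07 y at -60 -37.8 res 0.18
side0 (-90, -30) [array([0.6214, 0.1165]), np.float64(42.4151), np.float64(75.2594), np.float64(0.6053), np.float64(0.6977), np.int64(30)]
   edge 1 14 heading 41.35 y at -60 36.38 res 0.7
   edge -1 31 heading 42.89 y at -60 -39.4 res 0.69
top0 (-90, -30) [array([0.6199, 0.1175]), np.float64(43.0088), np.float64(73.1912), np.float64(0.662), np.float64(1.2637), np.int64(25)]
   edge -1 10 heading 42.06 y at -60 -37.74 res 0.55<stdin>:13: RuntimeWarning: All-NaN slice encountered
```

>>> send_rows(moves=[[[0.0014, 0, 0.0011], [0, 0, 0], 0], [[0, 0.006, 0], [0, 0, 0], 0], [[0, 0.008, 0], [0, 0, 0], 0], [[0, 0.006, 0], [0, 0, 0], 0], [[0, 0, 0], [0, 0, 0], 0], [[0, 0, 0], [0, 0, 0], 0]])

```text
time_s: 14.4
position: [0.5909, 0.0915, 0.0388]
eef_rot: [[-0.68, 0.733, -0.001], [0.733, 0.68, -0.0], [0.0, -0.001, -1.0]]
ft_force: [-0.1, 0.1, -3.3]
finger_gap: 0.0257
```

>>> send_rows(moves=[[[0, 0.002, 0], [0, 0, 0], 0], [[0, 0.003, 0], [0, 0, 0], 0], [[0, 0.003, 0], [0, 0, 0], 0], [[0, 0.003, 0], [0, 0, 0], 0], [[0, 0, 0], [0, 0, 0], 0], [[0, 0, 0], [0, 0, 0], 0]])

```text
time_s: 15.15
position: [0.599, 0.099, 0.0389]
eef_rot: [[-0.68, 0.733, -0.0], [0.733, 0.68, -0.0], [0.0, -0.0, -1.0]]
ft_force: [-0.7, -0.2, -2.6]
finger_gap: 0.0253
```

>>> send_rows(moves=[[[0, 0.003, 0], [0, 0, 0], 0], [[0, 0.003, 0], [0, 0, 0], 0], [[0, 0.003, 0], [0, 0, 0], 0], [[0, 0.003, 0], [0, 0, 0], 0], [[0, 0.003, 0], [0, 0, 0], 0], [[0, 0, 0], [0, 0, 0], 0], [[0, 0, 0], [0, 0, 0], 0]])

```text
time_s: 16.02
position: [0.6101, 0.1091, 0.0389]
eef_rot: [[-0.68, 0.733, -0.0], [0.733, 0.68, -0.0], [-0.0, -0.0, -1.0]]
ft_force: [-1.5, -1.7, -1.3]
finger_gap: 0.0258
```

>>> send_rows(moves=[[[0, 0.003, 0], [0, 0, 0], 0], [[0, 0.003, 0], [0, 0, 0], 0], [[0, 0.003, 0], [0, 0, 0], 0], [[0, 0.003, 0], [0, 0, 0], 0], [[0, 0, 0], [0, 0, 0], 0], [[0, 0, 0], [0, 0, 0], 0]])

```text
time_s: 16.77
position: [0.6197, 0.1184, 0.0392]
eef_rot: [[-0.68, 0.733, 0.002], [0.733, 0.68, 0.001], [-0.0, 0.002, -1.0]]
ft_force: [0.9, 1.2, -2.1]
finger_gap: 0.0256
```

>>> send_rows(moves=[[[0, 0.003, 0], [0, 0, 0], 0], [[0, 0.003, 0], [0, 0, 0], 0], [[0, 0.003, 0], [0, 0, 0], 0], [[0, 0.003, 0], [0, 0, 0], 0], [[0, 0, 0], [0, 0, 0], 0], [[0, 0, 0], [0, 0, 0], 0]])

```text
time_s: 17.52
position: [0.6282, 0.1261, 0.0391]
eef_rot: [[-0.68, 0.733, 0.001], [0.733, 0.68, 0.001], [-0.0, 0.001, -1.0]]
ft_force: [-0.6, -0.0, -1.4]
finger_gap: 0.026
```

>>> send_rows(moves=[[[0, 0.002, 0], [0, 0, 0], 0], [[0, 0.002, 0], [0, 0, 0], 0], [[0, 0.002, 0], [0, 0, 0], 0], [[0, 0.002, 0], [0, 0, 0], 0], [[0, 0, 0], [0, 0, 0], 0], [[0, 0, 0], [0, 0, 0], 0]])

```text
time_s: 18.27
position: [0.6339, 0.1314, 0.039]
eef_rot: [[-0.68, 0.733, 0.001], [0.733, 0.68, 0.001], [-0.0, 0.001, -1.0]]
ft_force: [-0.1, 0.2, -1.1]
finger_gap: 0.0257
```

>>> send_rows(moves=[[[0, 0.002, 0], [0, 0, 0], 0], [[0, 0.002, 0], [0, 0, 0], 0], [[0, 0.002, 0], [0, 0, 0], 0], [[0, 0, 0], [0, 0, 0], 0], [[0, 0, 0], [0, 0, 0], 0]])

```text
time_s: 18.9
position: [0.6383, 0.1354, 0.039]
eef_rot: [[-0.68, 0.733, 0.001], [0.733, 0.68, 0.0], [-0.0, 0.001, -1.0]]
ft_force: [-0.1, -0.2, -1.3]
finger_gap: 0.0261
```

Run:
```python
from h import *
o=np.array([.621,.119]);h=42.75
for n in ("w1","side0","top0"):
    q=loc(np.load(n+".npz")["w"],o,h); x,y,z=q[...,0],q[...,1],q[...,2]
    m=(abs(z-46)<3)&(x>40)&(x<110)&(abs(y)<50); print(n,"fence",m.sum(),np.percentile(q[m],[2,50,98],axis=0).round(1) if m.sum() else 0)
    m=(abs(z-31)<2.5)&(x>-20)&(x<35)&(abs(y-52)<13); print(n,"button",m.sum(),np.percentile(q[m],[2,50,98],axis=0).round(1) if m.sum() else 0)
```

```text
w1 fence 1171 [[ 70.2 -15.3  43.6]
 [ 75.8  13.3  46.8]
 [ 83.5  46.1  48.4]]
w1 button 449 [[ 3.1 43.7 29. ]
 [11.8 53.2 31.9]
 [20.6 61.7 33.2]]
side0 fence 281 [[ 68.2 -46.   43.4]
 [ 74.3  -5.5  46.4]
 [ 82.3  41.4  48.9]]
side0 button 61 [[ 0.8 42.7 28.7]
 [10.  51.6 31.1]
 [19.2 59.8 33.3]]
top0 fence 163 [[ 67.5 -43.6  43.2]
 [ 74.6  -0.5  45.4]
 [ 81.3  41.2  48.8]]
top0 button 37 [[ 0.3 44.  28.6]
 [ 9.8 50.9 31. ]
 [18.8 59.4 33.4]]
```

>>> send_rows(moves=[[[0, 0.002, 0], [0, 0, 0], 0], [[0, 0.002, 0], [0, 0, 0], 0], [[0, 0.002, 0], [0, 0, 0], 0], [[0, 0.002, 0], [0, 0, 0], 0], [[0, 0.002, 0], [0, 0, 0], 0], [[0, 0, 0], [0, 0, 0], 0], [[0, 0, 0], [0, 0, 0], 0]])

```text
time_s: 19.77
position: [0.6442, 0.1408, 0.0387]
eef_rot: [[-0.68, 0.733, -0.003], [0.733, 0.68, -0.002], [0.001, -0.003, -1.0]]
ft_force: [-4.8, -3.4, 0.6]
finger_gap: 0.0258
```

>>> send_rows(moves=[[[0, 0.001, 0], [0, 0, 0], 0], [[0, 0.001, 0], [0, 0, 0], 0], [[0, 0.001, 0], [0, 0, 0], 0], [[0, 0.001, 0], [0, 0, 0], 0], [[0, 0, 0], [0, 0, 0], 0], [[0, 0, 0], [0, 0, 0], 0]])

```text
time_s: 20.52
position: [0.647, 0.1434, 0.0387]
eef_rot: [[-0.68, 0.733, -0.003], [0.733, 0.68, -0.002], [0.001, -0.004, -1.0]]
ft_force: [-4.1, -3.3, 1.7]
finger_gap: 0.0257
```

>>> send_rows(moves=[[[0, 0.001, 0], [0, 0, 0], 0], [[0, 0.001, 0], [0, 0, 0], 0], [[0, 0.001, 0], [0, 0, 0], 0], [[0, 0.001, 0], [0, 0, 0], 0], [[0, 0, 0], [0, 0, 0], 0], [[0, 0, 0], [0, 0, 0], 0]])

```text
time_s: 21.28
position: [0.6497, 0.1459, 0.0387]
eef_rot: [[-0.68, 0.733, -0.004], [0.733, 0.68, -0.002], [0.001, -0.004, -1.0]]
ft_force: [-4.8, -3.3, 2.2]
finger_gap: 0.0254
```

>>> send_rows(moves=[[[0, 0.001, 0], [0, 0, 0], 0], [[0, 0, 0], [0, 0, 0], 0], [[0, 0.001, 0], [0, 0, 0], 0], [[0, 0, 0], [0, 0, 0], 0], [[0, 0, 0], [0, 0, 0], 0]])

```text
time_s: 21.9
position: [0.651, 0.1471, 0.0387]
eef_rot: [[-0.68, 0.733, -0.004], [0.733, 0.68, -0.002], [0.001, -0.005, -1.0]]
ft_force: [-4.4, -3.4, 3.2]
finger_gap: 0.026
```

>>> send_rows(moves=[[[0, 0.001, 0], [0, 0, 0], 0], [[0, 0, 0], [0, 0, 0], 0], [[0, 0, 0], [0, 0, 0], 0]])

```text
time_s: 22.28
position: [0.6517, 0.1478, 0.0387]
eef_rot: [[-0.68, 0.733, -0.004], [0.733, 0.68, -0.003], [0.001, -0.005, -1.0]]
ft_force: [-4.8, -3.3, 2.3]
finger_gap: 0.0259
```

>>> send_rows(moves=[[[0, 0.001, 0], [0, 0, 0], 0], [[0, 0, 0], [0, 0, 0], 0], [[0, 0, 0], [0, 0, 0], 0]])

```text
time_s: 22.65
position: [0.6526, 0.1486, 0.0387]
eef_rot: [[-0.68, 0.733, -0.004], [0.733, 0.68, -0.002], [0.001, -0.004, -1.0]]
ft_force: [-4.7, -3.6, 2.2]
finger_gap: 0.026
```

```bash
cat > btn.py <<'E'
from h import *
o=np.array([.621,.119]);h=42.75
for n in ("side","wrist","top"):
    T=tool(); p=env.capture(n); w=world(p,T=T); q=loc(w,o,h)
    np.savez("last_"+n+".npz",w=w,f=p["frame"])
    m=(z:=q[...,2])>22; m&=(z<40)&(np.hypot(q[...,0]-11,q[...,1]-52)<8); print(n,"button z",m.sum(),np.percentile(q[m],[10,50,90],axis=0).round(1) if m.sum() else 0)
w=np.load("side0.npz")["w"]; q=loc(w,o,h); m=(z:=q[...,2])>22; m&=(z<40)&(np.hypot(q[...,0]-11,q[...,1]-52)<8); print("side0",m.sum(),np.percentile(q[m],[10,50,90],axis=0).round(1))
E
python3 btn.py
```

```text
side button z 51 [[ 5.  47.1 29.5]
 [10.5 52.  31.8]
 [17.  56.8 34. ]]
wrist button z 1008 [[ 5.2 46.5 30.8]
 [10.9 51.9 31.7]
 [16.4 57.5 32.4]]
top button z 37 [[ 5.4 47.1 27.6]
 [11.3 51.3 29.7]
 [16.8 56.6 32.6]]
side0 45 [[ 5.5 46.8 29.4]
 [10.3 52.6 31.3]
 [16.1 57.5 33.9]]
```

>>> send_rows(moves=[[[0, -0.001, 0], [0, 0, 0], 0], [[0, -0.001, 0], [0, 0, 0], 0], [[0, -0.001, 0], [0, 0, 0], 0], [[0, 0, 0], [0, 0, 0], 0], [[0, 0, 0], [0, 0, 0], 0]])

```text
time_s: 23.42
position: [0.6521, 0.1482, 0.0387]
eef_rot: [[-0.68, 0.733, 0.0], [0.733, 0.68, 0.0], [-0.0, 0.0, -1.0]]
ft_force: [-1.5, -2.6, -3.4]
finger_gap: 0.0256
```

>>> send_rows(moves=[[[0, -0.001, 0], [0, 0, 0], 0], [[0, 0, 0], [0, 0, 0], 0], [[0, 0, 0], [0, 0, 0], 0]])

```text
time_s: 23.8
position: [0.6519, 0.1481, 0.0389]
eef_rot: [[-0.68, 0.733, 0.002], [0.733, 0.68, 0.001], [-0.0, 0.002, -1.0]]
ft_force: [2.0, 0.4, -7.6]
finger_gap: 0.0256
```

>>> send_rows(moves=[[[0, 0.001, 0], [0, 0, 0], 0], [[0, 0, 0], [0, 0, 0], 0], [[0, 0, 0], [0, 0, 0], 45], [[0, 0, 0], [0, 0, 0], 60], [[0, 0, 0], [0, 0, 0], 60], [[0, 0, 0], [0, 0, 0], 60], [[0, 0, 0], [0, 0, 0], 60]])

```text
time_s: 24.68
position: [0.6519, 0.1481, 0.039]
eef_rot: [[-0.68, 0.733, 0.0], [0.733, 0.68, 0.0], [0.0, 0.0, -1.0]]
ft_force: [0.1, 0.8, -0.3]
finger_gap: 0.0518
```

>>> send_rows(moves=[[[0, 0, -0.01], [0, 0, 0], 60], [[0, 0, -0.03], [0, 0, 0], 60], [[0, 0, -0.04], [0, 0, 0], 60], [[0, 0, -0.04], [0, 0, 0], 60], [[0, 0, -0.02], [0, 0, 0], 60], [[0, 0, 0], [0, 0, 0], 60], [[0, 0, 0], [0, 0, 0], 60], [[0, 0, 0], [0, 0, 0], 60]])

```text
time_s: 25.68
position: [0.6509, 0.1478, 0.1769]
eef_rot: [[-0.68, 0.733, -0.003], [0.733, 0.68, -0.001], [0.002, -0.003, -1.0]]
ft_force: [-0.3, -0.6, -0.4]
finger_gap: 0.052
```

```bash
python3 btn.py
python3 - <<'E'
from h import *
o=np.array([.621,.119]);h=42.75
for n in ("side","wrist"):
    D=np.load(f"last_{n}.npz"); q=loc(D["w"],o,h)
    m=(abs(q[...,2]-77)<3)&(np.hypot(q[...,0]-40,q[...,1])<45); print(n,m.sum(),np.percentile(q[m],[2,50,98],axis=0).round(1))
a=np.load("last_side.npz")["f"][240:350,330:480]; b=np.load("last_wrist.npz")["f"]
save("end.png",np.hstack([cv2.resize(a,(400,300),interpolation=cv2.INTER_CUBIC),cv2.resize(b,(400,300))]))
print(env.get_obs()["finger_gap"],env.get_obs()["ft_force"])
E
```

```text
side button z 42 [[ 5.6 46.8 29.6]
 [11.  52.6 32. ]
 [15.7 58.2 34. ]]
wrist button z 324 [[ 5.5 46.4 30.5]
 [10.9 52.  31.5]
 [16.4 57.6 32.4]]
top button z 37 [[ 5.1 47.6 27.4]
 [10.4 52.5 30.1]
 [16.3 57.8 33.2]]
side0 45 [[ 5.5 46.8 29.4]
 [10.3 52.6 31.3]
 [16.1 57.5 33.9]]
side 236 [[ 27.7 -13.4  74.1]
 [ 46.9  -1.3  77. ]
 [ 77.   11.   79.6]]
wrist 1954 [[ 29.9 -11.4  74.6]
 [ 48.1   1.   77.1]
 [ 79.5  12.9  79.4]]
0.05222592648594741 [-0.05673742  0.55695748  0.59675132]
```

View pics/end.png

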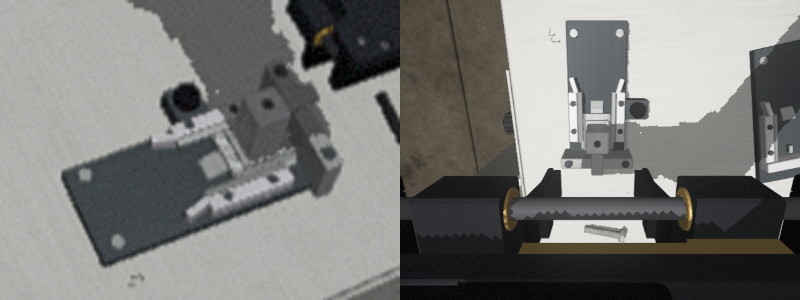

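```bash
python3 -c "
from plant import env
print(env.close_job())"
```

```text
the job is handed in; nothing more can be done
None
```

The smaller gauge stop is now in the working shoe, pushed fully home and locked behind its catch, and I have handed the job in. It took about 26 s of the 69 s allowed.

**What I did**
- I pressed the parking shoe's button to its end; the force peaked at about 7 N. The stop then sprang out to about x = 13 mm.
- I gripped the stop, drew it out and slid it into the fence shoe. It met no jamming, and pushing it home took about 5–6 N. The carriage turned out to be set about 14 mm farther in.
- I released the stop and lifted clear.

**Last checks**
- **Catch:** the button was back up at about 31.5 mm. With the command eased back 4 mm, the stop moved only about 0.9 mm, so the tooth was holding it.
- **Position after letting go:** the stop stayed at about x = 42 mm in the working shoe, and the last picture shows the tooth standing up behind its foot.
- **Robot:** the gripper was open and clear of everything, with no wrist force beyond noise.

**Disagreement:** two camera fits of the working shoe differed by about 0.5° in heading. I used an in-between heading, and the stop slid in without side force.

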